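Seat the pan support on the portable gas stove

ROBOT

A 6-joint arm with a two-finger parallel gripper is mounted at the origin on the work surface. World frame = base frame: x ahead of the robot, y to its left, z up, the work surface at z = 0. Lengths are in m, angles in degrees, forces in N, time in s.
With the tool pointing down it reaches from about 0.25 to 0.725 m from the base axis. Payload 9.7 kg.
Tool frame: the origin (TCP) lies where the fingers leave the gripper's body, on its centre line; the fingertips stand 73 mm ahead of it and the grasp point (between the pads) lies 54 mm ahead of it; z points along the fingers, y is the line along which they close (so a half turn about z gives the same grasp; the last joint's range is limited). The gripper opens to 85 mm and grips with 20 to 120 N. Pads are 22 mm wide; open, the fingers measure 114 mm over their backs; the gripper's body (76 mm by 85 mm) begins 54 mm behind the grasp point. The pads swing forward as they close: fully open they stand 13 mm farther back than shut.
Start: joints at [-63.77, 4.979, 10.078, 95.1, 0, 90], TCP at [0.243, -0.493, 0.304] pointing down, gripper open.
Joint ranges: [-179.16, 179.16], [-48.56, 103.87], [-65.8, 70.77], [-126.05, 130.52], [-82.76, 87.17], [-180, 180]. Speed limits (degrees/s): [127.2, 127.2, 147.25, 180, 180, 180].

INTERFACE

Orientations are given as [roll, pitch, yaw] about the fixed x, y, z axes, in that order (R = Rz(yaw) Ry(pitch) Rx(roll)).
In Python, from workcell import sensors, imaging, bot gives the robot as it stands.
- The arm moves only by the tool apply_moves, never from a script. Its argument "rows" is a list of rows, each a list of 3 entries, a list of its own where there are three numbers: the shift along the tool's x, y, z in units of 10 cm (1.0 is 10 cm), then the turn, a rotation vector about the tool's x, y, z in units of 30 degrees (1.0 is 30 degrees), then the opening, from 0 (shut) to 1 (fully open). A call has 1 to 20 rows; each row is the pose to reach, as a shift and turn from the pose commanded when the call began, along the tool's axes at that moment; what a row does not reach only later rows make up. A row lasts 1/10 s, in which the tool goes at most 50 mm and 8.59 degrees, less where a joint would pass 70% of its speed; a pose out of reach is approached as far as the arm can. A call with a number of a shift or a turn outside -1 to 1 is refused whole. A call with a gripper value outside its range is refused whole. The fingers move at their own pace and stop on an object; "force" is the grip in N (left out, the last holds). Time passes only in rows, so rows that repeat a pose let the fingers close. It gives the time, the measured TCP pose, the force, the opening and the grip force at its end, in the units of the state.
- sensors.get_obs(): the state, without advancing time (a new reading comes with each control period).
- imaging.camera(name): name is "scene" or "top" or "wrist"; returns (picture, depth): 480x640x3 uint8, red, green, blue; 480x640 float32, m along the optical axis (not along the pixel's ray), 0 where there is no reading.
- imaging.get_calibration(name): a dict with "intrinsics" (3x3 intrinsics, pixels), "world_from_camera" (4x4, takes a point from camera to world coordinates). Camera axes: x right, y down, z forward; pixel columns grow to the right and rows downward; lengths in m; the calibration is good to about 2 mm. A picture is of the moment at which its call begins: read the wrist's pose just before it. get_calibration takes no time and is no camera call; for the wrist camera it gives the pose at the moment of the call.
- bot.job_done(): hands the job in; it is judged then, once.
The state is a dict: "time": time; "q": joint angles; "qd": joint speeds; "joint_efforts": joint torques, N m; "ee_pos": TCP position; "tcp_rot": TCP orientation; "wrist_force": force on the tool from outside, world axes, zero at the start; "torque": the same for the moment, N m; "opening": finger opening in m; "grasp_force": force on a finger pad.
Only numpy, scipy, OpenCV 4.12 (cv2) and the standard library are available. Lean on these libraries where they do the work, as an engineer would, in place of code of your own. Each camera call takes 0.05 s, during which the arm holds its last target. There are 200 camera calls.

TASK

The round pan support on the portable gas stove sits crooked, riding up on the stove's brass locating pin, which stands in front of the red spring catch. Push it round by one of its arms with a fingertip until one of its two red-edged rim notches meets the pin and drops over it, then press it down beside the pin until it snaps in under the catch and lies flat. Do not lift the pan support, and leave the molcajete, the pestle and the bowl where they stand.

Things in the scene. Friction and masses are not known exactly. Their poses are not given: they have to be found in the camera images.
- stove: Portable gas stove, fixed. Green shell 270 x 360 mm (its x by its y); origin on the burner's axis at ledge level, z up, x axis pointing from the burner axis to the locating pin. Its square steel deck, 250 mm wide, centred on the burner axis, is 80 mm above the origin and has a round well 186 mm wide for the dish of the pan support. Cartridge bay on its -y side, 125 to 235 mm out, 102 mm high.
- burner_top (a point): Centre of the top of the round aluminium burner, 71 mm in diameter, on the burner axis 94 mm above the stove's origin. The pan support's 74 mm central hole goes round it with 1.5 mm of play, so that the pan support turns about this axis.
- pin_top (a point): Centre of the top of the brass locating pin on the stove deck: 9 mm in diameter, 14 mm high, 101.5 mm from the burner axis along the stove's x.
- catch_mid (a point): Spring catch in a red housing on the deck, just outside the rim, behind the pin: two polished steel noses, 10 mm wide, 14.5 mm either side of the pin's line (this point is midway between their tips, 103 mm from the burner axis, 6 mm above the deck). They lean about 3 mm over the rim, yield outwards when the rim is pressed down past them (about 10 N), then snap over it.
- pan_support: Loose round pan support, 0.36 kg: black enamelled drip pan 216 mm in diameter, flat rim 3 mm thick, the dish sloping inward to 9 mm below the rim. Origin on its axis at the rim's underside, z up. At the start it is tilted, its rim up on the pin on one side and on the deck on the other. Seated, it is level, its origin 80 mm above the stove's origin. It turns with about 2 N at an arm.
- prong_top (a point): Middle of the top edge of the pan support's +x arm, 70 mm from its axis, 28 mm above its origin. Four such upright steel arms stand along its +x, +y, -x and -y: each a straight radial bar 5 mm thick, 42 to 98 mm from the axis, lower edge 16 mm above the origin, on two thin legs (at 50 and 89 mm from the axis).
- notch_a (a point): Middle of the rim notch at the outer end of the +x arm, on the rim's upper face, 101.5 mm from the axis, 3 mm above the origin's level. The notch, edged in red enamel, is 14 mm wide and 13 mm deep. At the start the nearer notch is 25 to 90 degrees from the pin, either way. Over the pin the rim drops from 14 to some 9 mm above the deck, on to the catch noses, and the pin stops further turning.
- notch_b (a point): The same for the equal notch at the outer end of the -x arm; either notch may go on the pin.
- molcajete: Bystander: dark stone mortar on three feet, 216 mm in diameter, 125 mm high, 4.5 kg; origin at the centre of its underside.
- pestle: Bystander: wooden pestle standing upright on its broad end, 52 mm in diameter, 192 mm high; origin at the centre of its underside.
- bowl: Bystander: aluminium mixing bowl, 220 mm in diameter, 85 mm high; origin at the centre of its underside.

How it is judged (in metres and radians):
At the end, for the whole second after the job is handed in: The pan support lies at rest on the stove deck with one of its notches over the pin: within 0.06 rad of the pin's direction, level within 0.018 rad (about 1 degree), its origin within 2.5 mm of the seated height and within 5 mm of the burner's axis (angle between the x axis of pan_support and the x axis of stove, either way round below 0.06 rad and angle between pan_support's own z axis and vertical below 0.018 rad and z of pan_support in the frame of stove between 0.077 and 0.0825 m and horizontal distance between pan_support and stove below 0.005 m and linear speed of pan_support below 0.01 m/s); the robot touches nothing.
It fails at once if the pan support is lifted or tipped up (its centre more than 20 mm above its seat, or tilted over 0.15 rad) (z of pan_support in the frame of stove above 0.1 m or angle between pan_support's own z axis and vertical above 0.15 rad).
It fails at once if the molcajete, the pestle or the bowl is shifted by more than 20 mm (distance of any of molcajete, pestle, bowl from where it was at the start of the episode above 0.02 m).
It fails at once if the pestle is knocked over (angle between pestle's own z axis and vertical above 0.3 rad).
It also fails if it takes over 48 s, if anything falls off the work surface, if the arm or the gripper's body presses on something with over 40 N, if the wrist force passes 120 N, or if a joint passes its speed limit or range.

## Working session

There is one attempt and no reset: what is moved stays moved. The work goes in short steps, Python scripts to look and compute and a tool call to move; the robot and the scene stay as the last step left them, time stands still between calls to the robot, and variables do not carry over. Pictures are saved under pics/ and viewed, at most 10 in all, crops included, and the job is handed in when it is done.

Besides the shell and the picture viewer there is one more tool, called after "Request:" by a JSON object that holds its "api" and its "payload", one argument or row to a line. apply_moves: Moves the arm, as the interface text tells. Its arguments: {"type":"object","properties":{"rows":{"type":"array"},"force":{"type":"number"}},"required":["rows"]}

```bash
mkdir -p pics; cat > h.py <<'E'
import numpy as np, cv2
from workcell import sensors, imaging, bot
def grab(n,f):
    p,d=imaging.camera(n); c=imaging.get_calibration(n)
    cv2.imwrite('pics/'+f+'.png',p[:,:,::-1]); np.savez('pics/'+f+'.npz',p=p,d=d,K=c['intrinsics'],T=c['world_from_camera'])
    return p,d,np.array(c['intrinsics']),np.array(c['world_from_camera'])
def load(f):
    z=np.load('pics/'+f+'.npz'); return z['p'],z['d'],z['K'],z['T']
def cloud(d,K,T):
    v,u=np.mgrid[:480,:640]; P=np.stack([(u-K[0,2])/K[0,0]*d,(v-K[1,2])/K[1,1]*d,d],-1)
    return P@T[:3,:3].T+T[:3,3]
def ray(u,v,K,T,z):
    r=T[:3,:3]@np.array([(u-K[0,2])/K[0,0],(v-K[1,2])/K[1,1],1]); return T[:3,3]+r*(z-T[2,3])/r[2]
E
python3 - <<'E'
from h import *
for n in ('scene','top'):
    p,d,K,T=grab(n,n+'0'); print(n,K[0,0],T.round(3).tolist())
print(sensors.get_obs())
a=cv2.imread('pics/scene0.png')
E
```

```text
scene 537.2042578319151 [[-0.876, 0.265, -0.404, 1.065], [0.483, 0.474, -0.737, 0.938], [-0.004, -0.84, -0.542, 0.786], [0.0, 0.0, 0.0, 1.0]]
top 529.8210055320316 [[-0.027, -0.987, 0.158, 0.28], [-1.0, 0.025, -0.014, -0.011], [0.01, -0.158, -0.987, 1.599], [0.0, 0.0, 0.0, 1.0]]
{'time': 0.1, 'q': array([-6.37687047e+01,  5.00860348e+00,  1.00372792e+01,  9.50991518e+01,
       -3.12338478e-03,  9.00013183e+01]), 'qd': array([-0.08936366, -0.09227693,  0.03154931, -0.05914085,  0.02358348,
       -0.06036288]), 'joint_efforts': array([-2.06815316e-04, -5.21562231e+01,  4.65651619e+01,  1.60683109e-02,
       -6.26427823e-05,  1.95580657e-05]), 'ee_pos': array([ 0.24303298, -0.49325419,  0.30323227]), 'tcp_rot': array([-1.79929524e+02,  3.12500398e-03,  2.62299809e+01]), 'wrist_force': array([-0.36242406, -0.55290104,  0.11504211]), 'torque': array([ 0.03595278, -0.01990842,  0.0004351 ]), 'grasp_force': 0.0, 'opening': 0.08524299100006752}
```

View pics/top0.png

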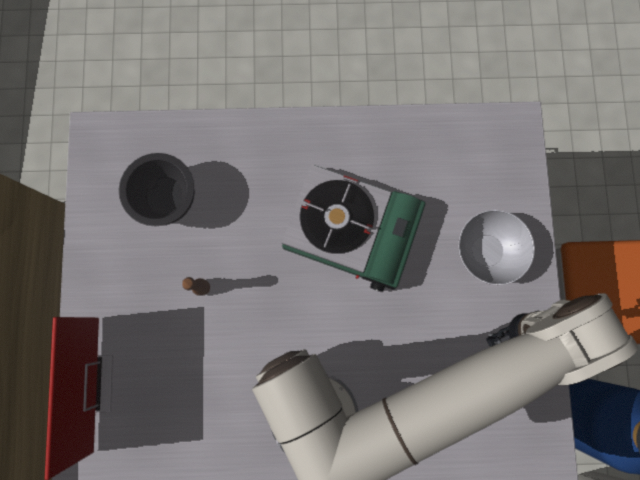

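View pics/scene0.png

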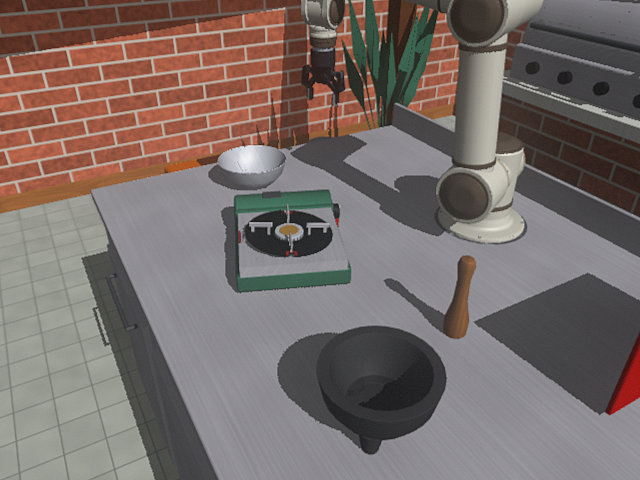

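The top view shows the burner at about (337,216) and the catch housing at about (350,179), on the far side. The red notches are at about (305,204) and (367,230), so both are roughly 90° from the pin. Next I'll measure them from the top and scene views.

```bash
python3 - <<'E'
from h import *
for n in ('top0','scene0'):
    p,d,K,T=load(n); C=cloud(d,K,T)
    hsv=cv2.cvtColor(p,cv2.COLOR_RGB2HSV); h,s,v=[hsv[...,i].astype(int) for i in range(3)]
    roi=(C[...,0]>.25)&(C[...,0]<.75)&(abs(C[...,1])<.3)&(C[...,2]<.3)&(C[...,2]>.04)
    for nm,m in (('red',((h<6)|(h>174))&(s>90)&(v>50)&roi),('brass',(h>8)&(h<28)&(s>100)&roi),('alu',(s<60)&(v>190)&roi)):
        k,l,st,c=cv2.connectedComponentsWithStats(m.astype(np.uint8))
        for i in range(1,k):
            if st[i,4]>=3:
                q=np.median(C[l==i],0); print(n,nm,st[i,4],c[i].round(1),q.round(3),ray(*c[i],K,T,.10 if 0 else q[2]).round(3))
    a=C[roi&(C[...,2]>.06)]; print(np.percentile(a,[2,50,98],axis=0).round(3).tolist())
p=load('top0')[0][160:300,270:440,::-1]; q=load('scene0')[0][180:300,220:370,::-1]
cv2.imwrite('pics/c1.png',np.hstack([cv2.resize(p,(400,400),interpolation=2),cv2.resize(q,(400,400),interpolation=2)]))
E
```

```text
top0 red 5 [346.  176.4] [ 0.692 -0.113  0.088] [ 0.691 -0.113  0.088]
top0 red 5 [355.  179.6] [ 0.68 -0.14  0.09] [ 0.68  -0.139  0.09 ]
top0 red 16 [307.5 200.5] [0.621 0.001 0.09 ] [0.621 0.001 0.09 ]
top0 red 19 [304.7 207.2] [0.602 0.009 0.09 ] [0.602 0.01  0.09 ]
top0 red 8 [368.8 225. ] [ 0.544 -0.174  0.09 ] [ 0.544 -0.174  0.09 ]
top0 red 21 [366.1 231.2] [ 0.526 -0.166  0.088] [ 0.526 -0.166  0.088]
top0 red 9 [357. 276.] [ 0.401 -0.138  0.047] [ 0.401 -0.138  0.047]
top0 brass 171 [336.6 215.6] [ 0.573 -0.082  0.095] [ 0.573 -0.082  0.095]
[[0.393, -0.287, 0.073], [0.546, -0.128, 0.085], [0.699, 0.048, 0.105]]
scene0 red 9 [283.1 212.2] [ 0.543 -0.17   0.09 ] [ 0.543 -0.168  0.09 ]
scene0 red 7 [290.7 212. ] [ 0.523 -0.161  0.089] [ 0.524 -0.163  0.089]
scene0 red 9 [336.2 219.1] [ 0.4   -0.133  0.047] [ 0.402 -0.133  0.047]
scene0 red 22 [239.4 237. ] [ 0.687 -0.12   0.086] [ 0.687 -0.119  0.086]
scene0 red 18 [287.1 252.8] [0.619 0.004 0.091] [0.62  0.007 0.091]
scene0 red 18 [295.1 252.8] [0.603 0.014 0.09 ] [0.603 0.014 0.09 ]
scene0 brass 129 [288.5 229.5] [ 0.572 -0.078  0.095] [ 0.573 -0.077  0.095]
[[0.414, -0.271, 0.064], [0.572, -0.076, 0.084], [0.712, 0.067, 0.11]]
```

View pics/c1.png

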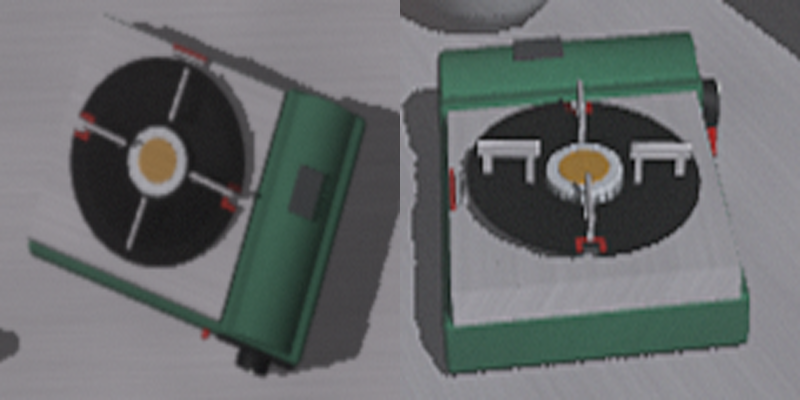

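The burner axis is at (0.573, -0.079) with its top at z≈0.095, which agrees with the text. The pin lies at about -22° and the notches at about 66° and -113°. I'll push the near arm at -114° clockwise by about 88°, with the gripper shut and tool x pointing inward.

Request:
{"api": "apply_moves", "payload": {
  "rows": [
    [[1,-0.36,0],[0,0,0],0],
    [[1,-0.36,0],[0,0,0],0],
    [[1,-0.36,0],[0,0,0],0]
  ]
}}

```text
time: 0.4
ee_pos: [0.3192, -0.414, 0.3038]
tcp_rot: [-180.0, -0.0, 26.4]
wrist_force: [-0.4, 0.3, 0.2]
opening: 0.0442
grasp_force: 0.0
```

Request:
{"api": "apply_moves", "payload": {
  "rows": [
    [[1,-0.36,0],[0,0,0],0],
    [[1,-0.36,0],[0,0,0],0],
    [[1,-0.36,0],[0,0,0],0]
  ]
}}

```text
time: 0.7
ee_pos: [0.393, -0.3376, 0.3036]
tcp_rot: [-180.0, -0.0, 26.5]
wrist_force: [-0.8, -0.9, 0.9]
opening: 0.0002
grasp_force: 0.0
```

Request:
{"api": "apply_moves", "payload": {
  "rows": [
    [[1,-0.36,0],[0,0,-0.5],0],
    [[1,-0.36,0],[0,0,-1],0],
    [[1,-0.36,0],[0,0,-1],0],
    [[1,-0.36,0],[0,0,-1],0],
    [[1,-0.36,0],[0,0,-1],0]
  ]
}}

```text
time: 1.2
ee_pos: [0.4645, -0.264, 0.3035]
tcp_rot: [-180.0, 0.0, 56.3]
wrist_force: [-1.0, 0.6, 0.1]
opening: 0.0001
grasp_force: 0.0
```

```bash
cat >> h.py <<'E'
def to(targets):
    o=sensors.get_obs(); p0=np.array(o['ee_pos']); a0=o['tcp_rot'][2]; a=np.radians(a0)
    for x,y,z,psi in targets:
        d=np.array([x,y,z])-p0
        print(np.round([(np.cos(a)*d[0]+np.sin(a)*d[1])*10,(np.sin(a)*d[0]-np.cos(a)*d[1])*10,-d[2]*10],3),round(-((psi-a0+180)%360-180)/30,3))
C0=np.array([.573,-.079])
def pol(r,ang): return C0+r*np.array([np.cos(np.radians(ang)),np.sin(np.radians(ang))])
E
python3 - <<'E'
from h import *
o=sensors.get_obs(); print(o['time'],o['ee_pos'],o['tcp_rot'],o['wrist_force'],o['opening'])
p,d,K,T=grab('wrist','w1'); print(T.round(3).tolist())
to([(*pol(.07,270),.25,67),(*pol(.07,270),.169,67)])
E
```

```text
1.2 [ 0.46451158 -0.26399115  0.30348882] [-1.79959742e+02  1.89415025e-02  5.63244262e+01] [-1.02001378  0.56055238  0.05979848] 0.00010434192405886935
[[0.83, -0.536, -0.152, 0.503], [-0.557, -0.8, -0.223, -0.208], [-0.002, 0.27, -0.963, 0.374], [0.0, 0.0, 0.0, 1.0]]
[1.563 0.26  0.536] -0.363
[1.563 0.26  1.346] -0.363
```

View pics/w1.png

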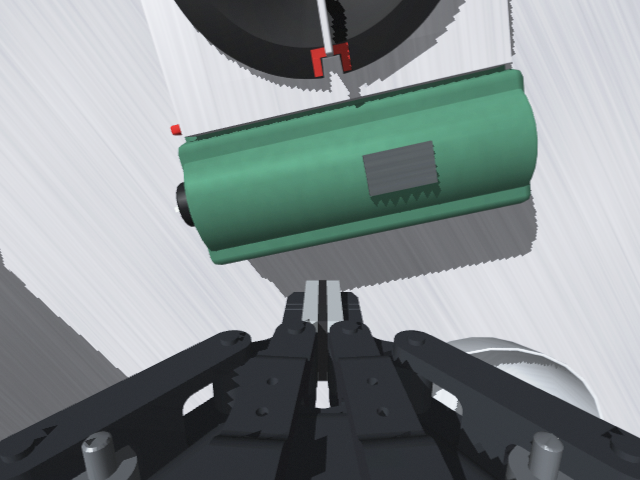

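The wrist view shows the near notch at about (332,62), with the bay's inner edge running from (192,137) to (505,68). The shut fingertips are narrow.

```bash
python3 - <<'E'
from h import *
p,d,K,T=load('w1'); Cl=cloud(d,K,T)
n=ray(332,64,K,T,.09); a,b=ray(192,137,K,T,.08),ray(505,68,K,T,.08)
f=lambda v:np.degrees(np.arctan2(v[1],v[0]))
print(n.round(3),Cl[50:80,332,2].round(3)[::6],f(n[:2]-C0),np.hypot(*(n[:2]-C0)),'stove x',f(b-a))
# deck depth edge from scene cam: front edge
E
```

```text
[ 0.533 -0.174  0.09 ] [0.114 0.08  0.079 0.08  0.079] -112.72477974283893 0.10257842313283198 stove x -22.060061159476696
```

Request:
{"api": "apply_moves", "payload": {
  "rows": [
    [[0.9,0.15,0],[0,0,-0.2],0],
    [[0.9,0.15,0],[0,0,-0.36],0],
    [[0.9,0.15,0],[0,0,-0.36],0],
    [[0.9,0.15,0],[0,0,-0.36],0]
  ]
}}

```text
time: 1.65
ee_pos: [0.527, -0.1975, 0.3035]
tcp_rot: [-180.0, 0.0, 66.9]
wrist_force: [-1.5, -0.6, 1.3]
opening: 0.0
grasp_force: 0.0
```

```bash
python3 - <<'E'
from h import *
o=sensors.get_obs(); print(o['ee_pos'],o['tcp_rot'])
for r,a in ((.07,270),(.07,268)): to([(*pol(r,a),.25,67),(*pol(r,a),.169,67)])
E
```

```text
[ 0.52700546 -0.19750715  0.30351334] [-1.79956806e+02  1.82600872e-02  6.69339711e+01]
[0.626 0.233 0.535] -0.002
[0.626 0.233 1.345] -0.002
[0.617 0.21  0.535] -0.002
[0.617 0.21  1.345] -0.002
```

Request:
{"api": "apply_moves", "payload": {
  "rows": [
    [[0.31,0.12,0],[0,0,0],0],
    [[0.62,0.22,0],[0,0,0],0],
    [[0.62,0.22,0.4],[0,0,0],0],
    [[0.62,0.22,0.7],[0,0,0],0],
    [[0.62,0.22,0.95],[0,0,0],0],
    [[0.62,0.22,0.95],[0,0,0],0]
  ]
}}

```text
time: 2.25
ee_pos: [0.5694, -0.15, 0.2054]
tcp_rot: [-179.7, 0.1, 66.8]
wrist_force: [-0.1, 0.4, -0.1]
opening: -0.0
grasp_force: 0.0
```

```bash
python3 - <<'E'
from h import *
o=sensors.get_obs(); print(o['ee_pos'],o['tcp_rot'],o['wrist_force'])
grab('wrist','w2')
to([(*pol(.07,269),.169,67)])
E
```

```text
[ 0.56942212 -0.14995325  0.20537745] [-1.79677921e+02  6.21792941e-02  6.68288406e+01] [-0.12628448  0.37104151 -0.0759799 ]
[0.016 0.011 0.39 ] -0.005
```

View pics/w2.png

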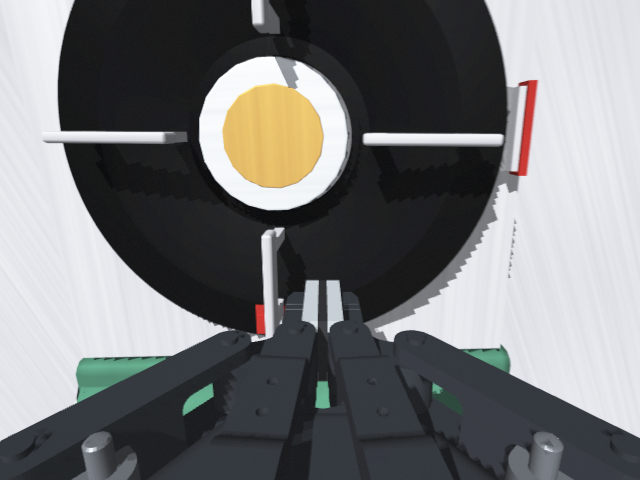

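The finger is just clockwise-behind the near arm and clear of it, with the catch on the right at about (525,128). I'll lower it and compute the arc.

Request:
{"api": "apply_moves", "payload": {
  "rows": [
    [[0.01,0,0.1],[0,0,0],0],
    [[0.01,0,0.25],[0,0,0],0],
    [[0.01,0,0.38],[0,0,0],0],
    [[0.01,0,0.38],[0,0,0],0]
  ]
}}

```text
time: 2.7
ee_pos: [0.571, -0.1479, 0.1685]
tcp_rot: [-179.8, 0.0, 67.0]
wrist_force: [-0.3, 0.1, 0.8]
opening: 0.0002
grasp_force: 0.0
```

```bash
python3 - <<'E'
from h import *
o=sensors.get_obs(); print(o['ee_pos'],o['tcp_rot'],o['wrist_force'])
a=np.degrees(np.arctan2(*(o['ee_pos'][:2]-C0)[::-1]))%360; print(a)
psi=o['tcp_rot'][2]
to([(*pol(.07,a-k),o['ee_pos'][2],psi-k) for k in range(5,31,5)])
E
```

```text
[ 0.57099992 -0.14785601  0.1685357 ] [-1.79823816e+02  2.89566335e-02  6.70215764e+01] [-0.25256474  0.0873116   0.75614261]
268.3361838460297
[-0.03  -0.054 -0.   ] 0.167
[-0.045 -0.113 -0.   ] 0.333
[-0.054 -0.173 -0.   ] 0.5
[-0.058 -0.234 -0.   ] 0.667
[-0.057 -0.295 -0.   ] 0.833
[-0.05  -0.356 -0.   ] 1.0
```

Request:
{"api": "apply_moves", "payload": {
  "rows": [
    [[-0.015,-0.03,0],[0,0,0.08],0],
    [[-0.03,-0.055,0],[0,0,0.17],0],
    [[-0.04,-0.085,0],[0,0,0.25],0],
    [[-0.045,-0.115,0],[0,0,0.33],0],
    [[-0.05,-0.145,0],[0,0,0.42],0],
    [[-0.054,-0.175,0],[0,0,0.5],0],
    [[-0.057,-0.205,0],[0,0,0.58],0],
    [[-0.058,-0.235,0],[0,0,0.67],0],
    [[-0.058,-0.265,0],[0,0,0.75],0],
    [[-0.057,-0.295,0],[0,0,0.83],0],
    [[-0.054,-0.325,0],[0,0,0.92],0],
    [[-0.05,-0.355,0],[0,0,1],0],
    [[-0.05,-0.355,0],[0,0,1],0]
  ]
}}

```text
time: 4.0
ee_pos: [0.5373, -0.1387, 0.1713]
tcp_rot: [180.0, -0.0, 37.0]
wrist_force: [0.7, -1.0, 0.5]
opening: 0.0001
grasp_force: 0.4
```

```bash
cat > m.py <<'E'
from h import *
import sys
o=sensors.get_obs(); print(o['ee_pos'],o['tcp_rot'],o['wrist_force'])
a=np.degrees(np.arctan2(*(o['ee_pos'][:2]-C0)[::-1]))%360; print(a,np.hypot(*(o['ee_pos'][:2]-C0)))
p,d,K,T=grab('top',sys.argv[1])
hsv=cv2.cvtColor(p,cv2.COLOR_RGB2HSV); h,s,v=[hsv[...,i].astype(int) for i in range(3)]
Cl=cloud(d,K,T); R=np.hypot(Cl[...,0]-C0[0],Cl[...,1]-C0[1])
m=((h<6)|(h>174))&(s>90)&(v>50)&(R<.12)&(R>.09)&(Cl[...,2]>.07)
A=np.degrees(np.arctan2(Cl[...,1]-C0[1],Cl[...,0]-C0[0]))[m]
k,l,st,c=cv2.connectedComponentsWithStats(cv2.dilate(m.astype(np.uint8),np.ones((5,5))))
for i in range(1,k):
    q=ray(*c[i],K,T,.089); print(st[i,4],q.round(3),np.degrees(np.arctan2(*(q[:2]-C0)[::-1])).round(1),np.hypot(*(q[:2]-C0)).round(3))
psi=o['tcp_rot'][2]
to([(*pol(.07,a-k),.1685,psi-k) for k in range(5,31,5)])
E
python3 m.py t1
```

```text
[ 0.53725817 -0.13874809  0.17131705] [ 1.79957476e+02 -2.22021289e-02  3.69953304e+01] [ 0.72739181 -0.9798258   0.45256136]
239.1117692006659 0.06962264046864099
135 [ 0.639 -0.008  0.089] 47.0 0.097
[-0.024 -0.057  0.027] 0.17
[-0.039 -0.116  0.027] 0.336
[-0.049 -0.176  0.027] 0.503
[-0.054 -0.237  0.027] 0.67
[-0.054 -0.298  0.027] 0.836
[-0.048 -0.359  0.027] 1.003
```

Request:
{"api": "apply_moves", "payload": {
  "rows": [
    [[-0.014,-0.03,0.02],[0,0,0],0],
    [[-0.024,-0.057,0.027],[0,0,0],0],
    [[-0.032,-0.087,0.027],[0,0,0.06],0],
    [[-0.039,-0.117,0.027],[0,0,0.13],0],
    [[-0.045,-0.147,0.027],[0,0,0.2],0],
    [[-0.049,-0.177,0.027],[0,0,0.27],0],
    [[-0.052,-0.207,0.027],[0,0,0.34],0],
    [[-0.054,-0.237,0.027],[0,0,0.41],0],
    [[-0.054,-0.267,0.027],[0,0,0.48],0],
    [[-0.054,-0.297,0.027],[0,0,0.55],0],
    [[-0.051,-0.327,0.027],[0,0,0.62],0],
    [[-0.048,-0.358,0.027],[0,0,0.67],0],
    [[-0.048,-0.358,0.027],[0,0,0.67],0]
  ]
}}

```text
time: 5.35
ee_pos: [0.5115, -0.1128, 0.1682]
tcp_rot: [-180.0, 0.0, 16.9]
wrist_force: [1.2, -1.2, -0.8]
opening: 0.0002
grasp_force: 0.4
```

```bash
python3 m.py t2
```

```text
[ 0.5114883  -0.11280166  0.16818526] [-1.79993801e+02  8.06779444e-03  1.69451528e+01] [ 1.16554969 -1.17870947 -0.79441718]
208.7894946923666 0.07018718402653332
125 [ 0.666 -0.051  0.089] 16.7 0.097
[-0.008 -0.061 -0.004] 0.168
[-0.012 -0.122 -0.004] 0.335
[-0.012 -0.183 -0.004] 0.502
[-0.006 -0.244 -0.004] 0.668
[ 0.006 -0.304 -0.004] 0.835
[ 0.022 -0.363 -0.004] 1.002
```

Request:
{"api": "apply_moves", "payload": {
  "rows": [
    [[-0.004,-0.03,0],[0,0,0.08],0],
    [[-0.008,-0.061,0],[0,0,0.17],0],
    [[-0.01,-0.091,0],[0,0,0.25],0],
    [[-0.012,-0.122,0],[0,0,0.33],0],
    [[-0.012,-0.152,0],[0,0,0.42],0],
    [[-0.012,-0.183,0],[0,0,0.5],0],
    [[-0.009,-0.213,0],[0,0,0.58],0],
    [[-0.006,-0.244,0],[0,0,0.67],0],
    [[0,-0.274,0],[0,0,0.75],0],
    [[0.006,-0.304,0],[0,0,0.83],0],
    [[0.014,-0.334,0],[0,0,0.92],0],
    [[0.022,-0.363,0],[0,0,1],0],
    [[0.022,-0.363,0],[0,0,1],0]
  ]
}}

```text
time: 6.7
ee_pos: [0.4986, -0.0995, 0.1681]
tcp_rot: [-179.1, 0.0, -11.5]
wrist_force: [-0.7, -0.5, 0.4]
opening: 0.0001
grasp_force: 0.0
```

```bash
python3 m.py t3
```

```text
[ 0.49864865 -0.09946531  0.16807993] [-1.79120701e+02  3.92480406e-02 -1.15388664e+01] [-0.7026724  -0.45187694  0.43406025]
195.3896388298173 0.07711648760953639
59 [ 0.673 -0.083  0.089] -2.2 0.1
36 [ 0.676 -0.105  0.089] -14.4 0.106
[ 0.037 -0.084 -0.004] 0.168
[ 0.017 -0.142 -0.004] 0.334
[ 0.002 -0.201 -0.004] 0.501
[-0.008 -0.261 -0.004] 0.668
[-0.013 -0.322 -0.004] 0.834
[-0.012 -0.383 -0.004] 1.001
```

The tool stopped short of its target at low force, so I'll look before going on.

```bash
python3 - <<'E'
from h import *
o=sensors.get_obs(); print({k:o[k] for k in('q','qd','time','ee_pos','wrist_force','torque')})
p=grab('scene','s4')[0][140:310,210:380,::-1]; w=grab('wrist','w4')[0][:,:,::-1]
cv2.imwrite('pics/c4.png',np.hstack([cv2.resize(p,(400,400),interpolation=2),cv2.resize(w,(400,300))if 0 else cv2.resize(w[:400,:],(400,400))]))
E
```

```text
{'q': array([-11.60641936,  -1.14150913, -11.21629484,  79.95507212,
         0.87020066, 179.90228211]), 'qd': array([ 0.78246974, -0.00734413,  0.22128354, -0.07187657, -0.1299349 ,
        0.20243455]), 'time': 6.75, 'ee_pos': array([ 0.49881064, -0.09915625,  0.16812904]), 'wrist_force': array([0.42206713, 0.35778107, 0.66089383]), 'torque': array([ 0.04726817, -0.00318975, -0.01748338])}
```

View pics/c4.png

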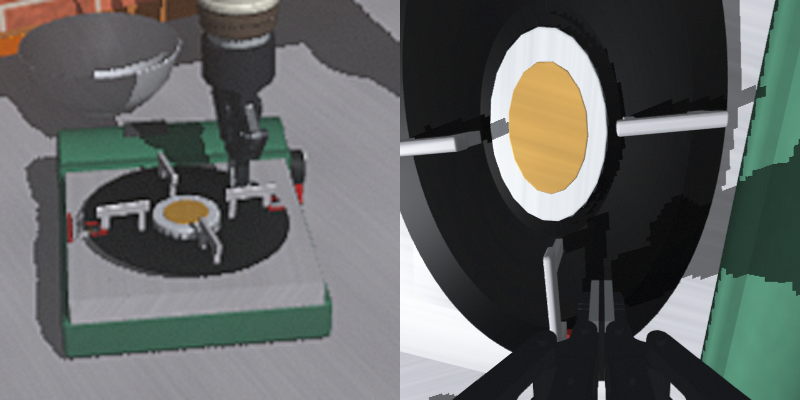

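Joint 6 is at its 180° limit. I'll turn the tool back a little and finish the push without turning it.

Request:
{"api": "apply_moves", "payload": {
  "rows": [
    [[0,0.15,0],[0,0,-0.15],0],
    [[0,0.15,0],[0,0,-0.4],0],
    [[0,0.15,0],[0,0,-0.4],0],
    [[0,0.15,0],[0,0,-0.4],0]
  ]
}}

```text
time: 7.25
ee_pos: [0.4962, -0.1128, 0.1679]
tcp_rot: [-179.2, -0.2, 0.4]
wrist_force: [-0.6, 0.6, 0.1]
opening: -0.0002
grasp_force: 0.0
```

```bash
python3 - <<'E'
from h import *
o=sensors.get_obs(); print(o['q'][5])
to([(*pol(.07,a),.1685,0) for a in range(200,164,-5)])
p,d,K,T=grab('top','t5')
# arm bars: bright thin pixels above pan
Cl=cloud(d,K,T); x=Cl[...,0]-C0[0]; y=Cl[...,1]-C0[1]; R=np.hypot(x,y)
m=(R>.045)&(R<.095)&(Cl[...,2]>.1)&(Cl[...,2]<.125)
A=(np.degrees(np.arctan2(y,x))[m])
h,e=np.histogram(A,72,(-180,180)); print([(int(e[i]),int(h[i])) for i in range(72) if h[i]>2])
E
```

```text
166.45934805293712
[ 0.111 -0.098 -0.006] 0.012
[ 0.093 -0.156 -0.006] 0.012
[ 0.08  -0.216 -0.006] 0.012
[ 0.073 -0.277 -0.006] 0.012
[ 0.07  -0.338 -0.006] 0.012
[ 0.073 -0.399 -0.006] 0.012
[ 0.082 -0.459 -0.006] 0.012
[ 0.095 -0.519 -0.006] 0.012
[(-10, 18), (80, 27), (85, 11)]
```

The arms are now at about 83° and -7°, so roughly 15° remains. I'll push on to a finger angle of 175°, then take small steps and watch the force.

Request:
{"api": "apply_moves", "payload": {
  "rows": [
    [[0.06,-0.04,0],[0,0,0],0],
    [[0.1,-0.1,0],[0,0,0],0],
    [[0.095,-0.13,0],[0,0,0],0],
    [[0.093,-0.156,0],[0,0,0],0],
    [[0.086,-0.186,0],[0,0,0],0],
    [[0.08,-0.216,0],[0,0,0],0],
    [[0.076,-0.246,0],[0,0,0],0],
    [[0.073,-0.277,0],[0,0,0],0],
    [[0.071,-0.307,0],[0,0,0],0],
    [[0.07,-0.33,0],[0,0,0],0],
    [[0.07,-0.33,0],[0,0,0],0]
  ]
}}

```text
time: 8.4
ee_pos: [0.5028, -0.0797, 0.1685]
tcp_rot: [-179.2, -0.2, 0.6]
wrist_force: [0.1, -2.1, 0.9]
opening: 0.0001
grasp_force: 1.1
```

Request:
{"api": "apply_moves", "payload": {
  "rows": [
    [[0,-0.015,0],[0,0,0],0],
    [[0,-0.03,0],[0,0,0],0],
    [[0,-0.03,0],[0,0,0],0]
  ]
}}

```text
time: 8.7
ee_pos: [0.5028, -0.0768, 0.1685]
tcp_rot: [-179.2, -0.2, 0.6]
wrist_force: [0.2, -3.2, 0.4]
opening: 0.0001
grasp_force: 1.3
```

```bash
cat > arm.py <<'E'
from h import *
import sys
o=sensors.get_obs(); print(o['time'],o['ee_pos'],o['wrist_force'],o['torque'])
p,d,K,T=grab('top',sys.argv[1])
Cl=cloud(d,K,T); x=Cl[...,0]-C0[0]; y=Cl[...,1]-C0[1]; R=np.hypot(x,y)
A=np.degrees(np.arctan2(y,x)); m=(R>.045)&(R<.095)&(Cl[...,2]>.095)&(Cl[...,2]<.125)
for t in (-20,70):
    k=m&(abs(A-t)<25); print(t,np.median(A[k]),k.sum(),np.median(Cl[k][:,2]))
for t in (-60,15,40,100):
    k=(R>.097)&(R<.104)&(abs(A-t)<12); print('rim',t,np.median(Cl[k][:,2]).round(4))
E
python3 arm.py t6
```

```text
8.7 [ 0.50276222 -0.07675547  0.16845012] [ 0.22003096 -3.15560314  0.41108561] [-0.55586624 -0.08641326 -0.04606099]
-20 -14.22824660718642 11 0.10602055519323361
70 76.67031974474095 30 0.11081687157146325
rim -60 nan
rim 15 0.0934
rim 40 0.0912
rim 100 0.0861
  return _methods._mean(a, axis=axis, dtype=dtype,
  ret = ret.dtype.type(ret / rcount)
```

About 8° remains, which is about 10 mm of travel.

Request:
{"api": "apply_moves", "payload": {
  "rows": [
    [[0,-0.02,0],[0,0,0],0],
    [[0,-0.04,0],[0,0,0],0],
    [[0,-0.055,0],[0,0,0],0],
    [[0,-0.055,0],[0,0,0],0]
  ]
}}

```text
time: 9.15
ee_pos: [0.5026, -0.071, 0.1684]
tcp_rot: [-179.1, -0.1, 0.6]
wrist_force: [-1.8, -1.0, -0.5]
opening: 0.0002
grasp_force: 1.1
```

Request:
{"api": "apply_moves", "payload": {
  "rows": [
    [[0.002,-0.012,0],[0,0,0],0],
    [[0.003,-0.025,0],[0,0,0],0],
    [[0.003,-0.025,0],[0,0,0],0]
  ]
}}

```text
time: 9.45
ee_pos: [0.5031, -0.0688, 0.1686]
tcp_rot: [-179.2, -0.2, 0.6]
wrist_force: [-0.5, -3.0, -1.1]
opening: 0.0001
grasp_force: 1.4
```

```bash
python3 arm.py t7 2>/dev/null
```

```text
9.45 [ 0.50305734 -0.06883936  0.16860527] [-0.54670564 -2.98859833 -1.05470213] [-0.61703519  0.01029629  0.00665098]
-20 -22.663114181457924 5 0.11488329104498707
70 69.4790562701272 19 0.11192441119912644
rim -60 nan
rim 15 0.0901
rim 40 0.0887
rim 100 0.0853
```

Request:
{"api": "apply_moves", "payload": {
  "rows": [
    [[0,-0.015,0],[0,0,0],0],
    [[0,-0.015,0],[0,0,0],0]
  ]
}}

```text
time: 9.7
ee_pos: [0.5031, -0.0673, 0.1687]
tcp_rot: [-179.2, -0.2, 0.6]
wrist_force: [-0.8, -3.1, -0.4]
opening: -0.0001
grasp_force: 1.6
```

Request:
{"api": "apply_moves", "payload": {
  "rows": [
    [[0,-0.015,0],[0,0,0],0],
    [[0,-0.015,0],[0,0,0],0]
  ]
}}

```text
time: 9.9
ee_pos: [0.503, -0.0664, 0.1687]
tcp_rot: [-179.3, -0.2, 0.5]
wrist_force: [0.7, -7.7, 0.1]
opening: -0.0
grasp_force: 3.6
```

```bash
python3 arm.py t8 2>/dev/null
```

```text
9.9 [ 0.50304156 -0.06641993  0.16874411] [ 0.69760055 -7.65643346  0.14633232] [-1.62423164  0.03299444 -0.10382833]
-20 -23.191554126499813 6 0.11463726637830673
70 68.22228624413981 16 0.10888792315730755
rim -60 nan
rim 15 0.0905
rim 40 0.0883
rim 100 0.0845
```

The force rises against the pin, the rim has dropped, and the angle is about -22°. I'll back off, rise, and turn the tool to psi≈158°, because -22° would exceed joint 6. Then I'll press with both fingers, straddling the arm and the pin.

Request:
{"api": "apply_moves", "payload": {
  "rows": [
    [[0,0.05,0],[0,0,0],0],
    [[0,0.08,0],[0,0,0],0],
    [[0,0.08,-0.4],[0,0,0],0],
    [[0,0.08,-0.8],[0,0,0],0],
    [[0,0.08,-0.8],[0,0,-0.25],0.5],
    [[0,0.08,-0.8],[0,0,-0.5],0.5],
    [[0,0.08,-0.8],[0,0,-0.75],0.5],
    [[0,0.08,-0.8],[0,0,-1],0.5]
  ]
}}

```text
time: 10.75
ee_pos: [0.5029, -0.0749, 0.2486]
tcp_rot: [-179.3, -0.6, 30.9]
wrist_force: [-0.2, -0.6, -0.0]
opening: 0.0426
grasp_force: 0.0
```

Request:
{"api": "apply_moves", "payload": {
  "rows": [
    [[0.1,0,0],[0,0,-0.25],0.5],
    [[0.3,0,0],[0,0,-0.5],0.5],
    [[0.4,0,0],[0,0,-0.75],0.5],
    [[0.5,0,0],[0,0,-1],0.5]
  ]
}}

```text
time: 11.15
ee_pos: [0.5464, -0.0491, 0.2489]
tcp_rot: [-179.7, -0.9, 60.9]
wrist_force: [-0.4, -0.6, -0.0]
opening: 0.0426
grasp_force: 0.0
```

Request:
{"api": "apply_moves", "payload": {
  "rows": [
    [[0,0,0],[0,0,-0.25],0.5],
    [[0,0,0],[0,0,-0.5],0.5],
    [[0,0,0],[0,0,-0.75],0.5],
    [[0,0,0],[0,0,-1],0.5]
  ]
}}

```text
time: 11.55
ee_pos: [0.5459, -0.0494, 0.2489]
tcp_rot: [179.8, -0.9, 90.9]
wrist_force: [0.1, 0.6, -1.0]
opening: 0.0428
grasp_force: 0.0
```

Request:
{"api": "apply_moves", "payload": {
  "rows": [
    [[0,0,0],[0,0,-0.25],0.5],
    [[0,0,0],[0,0,-0.5],0.5],
    [[0,0,0],[0,0,-0.75],0.5],
    [[0,0,0],[0,0,-1],0.5]
  ]
}}

```text
time: 11.95
ee_pos: [0.5459, -0.0495, 0.249]
tcp_rot: [179.4, -0.7, 120.9]
wrist_force: [-0.1, -0.6, -0.5]
opening: 0.0429
grasp_force: 0.0
```

Request:
{"api": "apply_moves", "payload": {
  "rows": [
    [[0,0,0],[0,0,-0.25],0.5],
    [[0,0,0],[0,0,-0.5],0.5],
    [[0,0,0],[0,0,-0.75],0.5],
    [[0,0,0],[0,0,-1],0.5]
  ]
}}

```text
time: 12.35
ee_pos: [0.5459, -0.0495, 0.249]
tcp_rot: [179.1, -0.3, 150.9]
wrist_force: [-0.1, 0.8, -0.6]
opening: 0.0427
grasp_force: 0.0
```

```bash
python3 - <<'E'
from h import *
o=sensors.get_obs(); print(o['time'],o['ee_pos'],o['tcp_rot'],o['opening'],o['q'])
to([(*pol(.086,-22),.22,158)])
E
python3 arm.py t9 2>/dev/null
```

```text
12.35 [ 0.5459098  -0.04946851  0.24898759] [179.14407859  -0.3021111  150.88732105] 0.0427139593303049 [-5.52858887  3.86948459  2.81193458 88.87684977  0.90529705 23.58686496]
[-1.234 -0.02   0.29 ] -0.237
12.35 [ 0.5459098  -0.04946851  0.24898759] [-0.06283276  0.8092712  -0.58526189] [-0.01499728 -0.06100303  0.01934071]
-20 nan 0 nan
70 nan 0 nan
rim -60 0.0891
rim 15 nan
rim 40 nan
rim 100 0.0853
```

Request:
{"api": "apply_moves", "payload": {
  "rows": [
    [[-0.4,0,0],[0,0,-0.12],0.5],
    [[-0.8,-0.02,0],[0,0,-0.24],0.5],
    [[-0.8,-0.02,0],[0,0,-0.24],0.5],
    [[-0.8,-0.02,0],[0,0,-0.24],0.5]
  ]
}}

```text
time: 12.8
ee_pos: [0.6148, -0.091, 0.2475]
tcp_rot: [179.2, -0.3, 157.6]
wrist_force: [0.1, 0.1, -0.4]
opening: 0.043
grasp_force: 0.0
```

```bash
python3 - <<'E'
from h import *
to([(*pol(.086,-22),.20,158)])
grab('wrist','w10')
E
python3 arm.py t10 2>/dev/null
```

```text
[-0.428 -0.043  0.475] -0.014
12.85 [ 0.61435297 -0.0905873   0.2482442 ] [-0.17839803 -0.06170479  0.17365749] [ 0.00115337 -0.024812   -0.03200183]
-20 nan 0 nan
70 68.3734127272695 32 0.11031576589308001
rim -60 nan
rim 15 0.0895
rim 40 0.0896
rim 100 0.0858
```

View pics/w10.png

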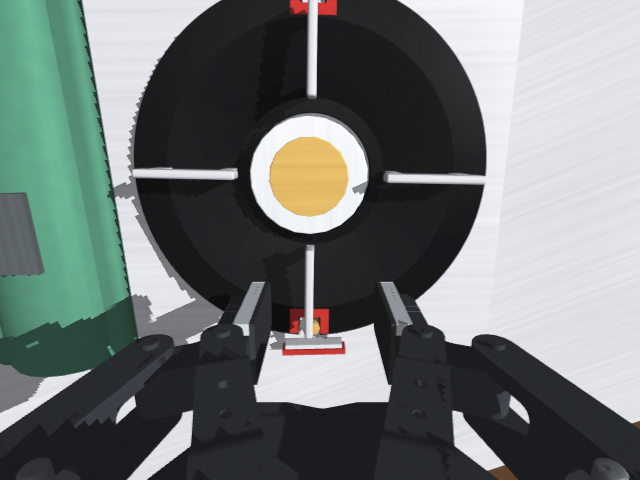

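The notch sits on the pin (brass tip at (312,325) inside the red edges), and the arm lines up with the catch. The fingers straddle it about 12 px too far right, which the computed -4 mm shift corrects. Now I'll lower.

Request:
{"api": "apply_moves", "payload": {
  "rows": [
    [[-0.25,-0.02,0],[0,0,0],0.5],
    [[-0.43,-0.043,0.1],[0,0,0],0.5],
    [[-0.43,-0.043,0.4],[0,0,0],0.5],
    [[-0.43,-0.043,0.65],[0,0,0],0.5],
    [[-0.43,-0.043,0.72],[0,0,0],0.5],
    [[-0.43,-0.043,0.72],[0,0,0],0.5]
  ]
}}

```text
time: 13.5
ee_pos: [0.6522, -0.1093, 0.1764]
tcp_rot: [179.2, -0.2, 157.8]
wrist_force: [0.0, -0.2, 1.0]
opening: 0.0431
grasp_force: 0.0
```

Request:
{"api": "apply_moves", "payload": {
  "rows": [
    [[0,0,0.04],[0,0,0],0.5],
    [[0,0,0.08],[0,0,0],0.5],
    [[0,0,0.08],[0,0,0],0.5]
  ]
}}

```text
time: 13.8
ee_pos: [0.6531, -0.1097, 0.1689]
tcp_rot: [179.2, -0.1, 157.8]
wrist_force: [-0.5, -0.2, -0.1]
opening: 0.0427
grasp_force: 0.0
```

Request:
{"api": "apply_moves", "payload": {
  "rows": [
    [[0,0,0.03],[0,0,0],0.5],
    [[0,0,0.05],[0,0,0],0.5],
    [[0,0,0.05],[0,0,0],0.5]
  ]
}}

```text
time: 14.1
ee_pos: [0.6529, -0.1097, 0.1631]
tcp_rot: [179.2, -0.2, 157.8]
wrist_force: [-0.5, -0.2, 0.3]
opening: 0.0427
grasp_force: 0.0
```

Request:
{"api": "apply_moves", "payload": {
  "rows": [
    [[0,0,0.02],[0,0,0],0.5],
    [[0,0,0.03],[0,0,0],0.5],
    [[0,0,0.03],[0,0,0],0.5]
  ]
}}

```text
time: 14.4
ee_pos: [0.653, -0.1096, 0.1607]
tcp_rot: [179.2, -0.2, 157.8]
wrist_force: [-2.7, 1.2, 2.5]
opening: 0.0424
grasp_force: 1.7
```

Request:
{"api": "apply_moves", "payload": {
  "rows": [
    [[0,0,0.02],[0,0,0],0.5],
    [[0,0,0.03],[0,0,0],0.5],
    [[0,0,0.03],[0,0,0],0.5]
  ]
}}

```text
time: 14.7
ee_pos: [0.653, -0.1096, 0.157]
tcp_rot: [179.2, -0.2, 157.8]
wrist_force: [0.0, -0.0, 0.5]
opening: 0.0431
grasp_force: 0.0
```

Request:
{"api": "apply_moves", "payload": {
  "rows": [
    [[0,0,0.02],[0,0,0],0.5],
    [[0,0,0.03],[0,0,0],0.5],
    [[0,0,0.03],[0,0,0],0.5]
  ]
}}

```text
time: 15.0
ee_pos: [0.653, -0.1096, 0.1543]
tcp_rot: [179.2, -0.2, 157.8]
wrist_force: [-0.3, 0.8, -0.7]
opening: 0.0427
grasp_force: 0.0
```

Request:
{"api": "apply_moves", "payload": {
  "rows": [
    [[0,0,0.02],[0,0,0],0.5],
    [[0,0,0.02],[0,0,0],0.5]
  ]
}}

```text
time: 15.2
ee_pos: [0.6531, -0.1096, 0.154]
tcp_rot: [179.2, -0.1, 157.8]
wrist_force: [-3.8, 0.2, 9.9]
opening: 0.0431
grasp_force: 5.0
```

```bash
python3 arm.py t11 2>/dev/null
```

```text
15.2 [ 0.65307336 -0.10955439  0.15400468] [-3.8031111   0.23566187  9.89483112] [-0.11925956  0.8029854  -0.12580988]
-20 nan 0 nan
70 69.80853811976836 41 0.10714465833683007
rim -60 0.545
rim 15 0.187
rim 40 0.0831
rim 100 0.0827
```

The rim top now reads 0.083, which is seated. I'll press a little more to be sure, then retreat and look.

Request:
{"api": "apply_moves", "payload": {
  "rows": [
    [[0,0,0.02],[0,0,0],0.5],
    [[0,0,0.02],[0,0,0],0.5]
  ]
}}

```text
time: 15.45
ee_pos: [0.6531, -0.1096, 0.1538]
tcp_rot: [179.1, -0.0, 157.7]
wrist_force: [-7.6, 1.8, 21.0]
opening: 0.0426
grasp_force: 10.1
```

Request:
{"api": "apply_moves", "payload": {
  "rows": [
    [[0,0,-0.2],[0,0,0],0.5],
    [[0,0,-0.5],[0,0,0],0.5],
    [[0,0,-0.9],[0,0,0],0.5],
    [[0.2,0,-0.95],[0,0,0],0.5],
    [[0.4,0,-0.95],[0,0,0],0.5],
    [[0.4,0,-0.95],[0,0,0],0.5]
  ]
}}

```text
time: 16.05
ee_pos: [0.6146, -0.0952, 0.2464]
tcp_rot: [179.1, -0.1, 157.8]
wrist_force: [0.7, -0.1, -0.0]
opening: 0.0424
grasp_force: 0.0
```

```bash
python3 arm.py t12 2>/dev/null; python3 - <<'E'
from h import *
p,d,K,T=grab('wrist','w12'); Cl=cloud(d,K,T); R=np.hypot(Cl[...,0]-C0[0],Cl[...,1]-C0[1])
A=np.degrees(np.arctan2(Cl[...,1]-C0[1],Cl[...,0]-C0[0]))
for t in (158,120,-160,68,-112,20,-60,-35,-10):
    k=(R>.097)&(R<.104)&(abs((A-t+180)%360-180)<7)&(Cl[...,2]<.11); print(t,k.sum(),np.median(Cl[k][:,2]).round(4))
E
```

```text
16.05 [ 0.61458714 -0.09521823  0.24644403] [ 0.66104599 -0.12824004 -0.01439345] [ 0.00442795 -0.02684627  0.04449704]
-20 nan 0 nan
70 69.70191599099881 37 0.10640049008861485
rim -60 0.6345
rim 15 0.0831
rim 40 0.0817
rim 100 0.0837
158 0 nan
120 593 0.0827
-160 589 0.0827
68 321 0.0826
-112 363 0.0827
20 344 0.0824
-60 290 0.0824
-35 301 0.0825
-10 315 0.0824
  return _methods._mean(a, axis=axis, dtype=dtype,
  ret = ret.dtype.type(ret / rcount)
```

View pics/w12.png

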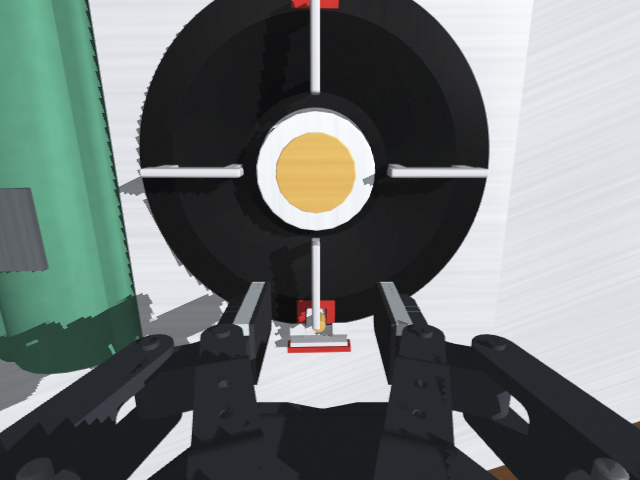

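The rim is flat all round, with its top at 0.0825 ±0.0002. The pin stands in the notch at (320,318), and the notch's play limits the angle error to about 1.4°. The robot is clear, so I'm handing in.

```bash
python3 -c "
from h import *
print(bot.job_done())"
```

```text
the job is handed in; nothing more can be done
None
```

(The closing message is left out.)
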